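Queue the empty cans by height for the crusher

TASK

Line up the four empty cans on the feed ledge ready for crushing, each standing upright in the middle of its own rubber pad, in order of height with the tallest on the pad nearest the can crusher and the shortest on the pad farthest from it, so that the crusher's height knob need only be wound one way. Leave the steel cup where it stands.

Things in the scene. Friction and masses are not known exactly. Their poses are not given: they have to be found in the camera images.
- can_green_centre (a point): Empty aluminium drinks can, bare metal at both ends, green sleeve; the tallest of the four. 66 mm in diameter, 168 mm high, narrowing over its last 13 mm at the lid and 9 mm at the foot; weighs under 30 g. It stands upright on the bench. The point is its centre, half-way up (84.0 mm above its foot); z points to the lid.
- can_white_centre (a point): Empty aluminium drinks can, bare metal at both ends, white sleeve; slim, the second tallest. 58 mm in diameter, 145 mm high, narrowing over its last 13 mm at the lid and 9 mm at the foot; weighs under 30 g. It stands upright on the bench. The point is its centre, half-way up (72.5 mm above its foot); z points to the lid.
- can_red_centre (a point): Empty aluminium drinks can, bare metal at both ends, red sleeve; the third tallest. 66 mm in diameter, 115 mm high, narrowing over its last 13 mm at the lid and 9 mm at the foot; weighs under 30 g. It stands upright on the bench. The point is its centre, half-way up (57.5 mm above its foot); z points to the lid.
- can_yellow_centre (a point): Empty aluminium drinks can, bare metal at both ends, yellow sleeve; the shortest. 53 mm in diameter, 89 mm high, narrowing over its last 13 mm at the lid and 9 mm at the foot; weighs under 30 g. It stands upright on the bench. The point is its centre, half-way up (44.5 mm above its foot); z points to the lid.
- pad_1: Black round rubber pad, 84 mm across, 3 mm thick, fixed on a low steel ledge; number 1 of a straight row of four, 110 mm apart, counted from the right (-y) end. The point is the centre of its underside, 3 mm below the face on which a can stands; x lies across the row, y along it, z up.
- pad_2: Black round rubber pad, 84 mm across, 3 mm thick, fixed on a low steel ledge; number 2 of a straight row of four, 110 mm apart, counted from the right (-y) end. The point is the centre of its underside, 3 mm below the face on which a can stands; x lies across the row, y along it, z up. The ledge is 440 by 125 mm, its top 12 mm above the bench.
- pad_3: Black round rubber pad, 84 mm across, 3 mm thick, fixed on a low steel ledge; number 3 of a straight row of four, 110 mm apart, counted from the right (-y) end. The point is the centre of its underside, 3 mm below the face on which a can stands; x lies across the row, y along it, z up. A thin rail runs along the ledge 64 mm from the pad centres on the -x side, its top 29 mm above the bench.
- pad_4: Black round rubber pad, 84 mm across, 3 mm thick, fixed on a low steel ledge; number 4 of a straight row of four, 110 mm apart, counted from the right (-y) end. The point is the centre of its underside, 3 mm below the face on which a can stands; x lies across the row, y along it, z up.
- crusher_foot (a point): Wall can crusher, blue painted steel with lever and black height knob, on an upright wooden board 160 mm wide and 420 mm high, fixed to the bench off one end of the row of pads: at its left (+y) or right (-y), its near side at least 170 mm from the last pad's centre. The point is the middle of the rear (-x) edge of its 220 by 160 mm foot board, on the bench; the knob axis is about 120 mm in +x from it. Not to be handled.
- cup: Empty stainless steel cup, 76 mm across the rim, 85 mm high, standing on the bench to the left or right of the cans. A bystander. The point is the centre of its underside.
Mind the look-alikes: they are no part of the job. What is shaped like the part that bears can_green_centre but pink is not meant. What is shaped like the part that bears can_white_centre but orange is not meant.

How it is judged (in metres and radians):
At the end, for the whole second after the job is handed in: Every can is released, at rest and upright (0.1 rad) on its pad: centre within 15 mm of the pad's centre, height within 6 mm. From the crusher's end: green, white, red, yellow (pads 4, 3, 2, 1 if the crusher is at +y; 1, 2, 3, 4 if at -y). The cup has not been shifted over 25 mm or tipped (((world y of crusher_foot above 0 m and horizontal distance between can_green_centre and pad_4 below 0.015 m and height (world z) of can_green_centre between 0.093 and 0.105 m and angle between each of can_green_centre, can_white_centre, can_red_centre, can_yellow_centre's own z axis and vertical below 0.1 rad and linear speed of each of can_green, can_white, can_red, can_yellow below 0.02 m/s and horizontal distance between can_white_centre and pad_3 below 0.015 m and height (world z) of can_white_centre between 0.0815 and 0.0935 m and horizontal distance between can_red_centre and pad_2 below 0.015 m and height (world z) of can_red_centre between 0.0665 and 0.0785 m and horizontal distance between can_yellow_centre and pad_1 below 0.015 m and height (world z) of can_yellow_centre between 0.0535 and 0.0655 m) or (world y of crusher_foot below 0 m and horizontal distance between can_green_centre and pad_1 below 0.015 m and height (world z) of can_green_centre between 0.093 and 0.105 m and angle between each of can_green_centre, can_white_centre, can_red_centre, can_yellow_centre's own z axis and vertical below 0.1 rad and linear speed of each of can_green, can_white, can_red, can_yellow below 0.02 m/s and horizontal distance between can_white_centre and pad_2 below 0.015 m and height (world z) of can_white_centre between 0.0815 and 0.0935 m and horizontal distance between can_red_centre and pad_3 below 0.015 m and height (world z) of can_red_centre between 0.0665 and 0.0785 m and horizontal distance between can_yellow_centre and pad_4 below 0.015 m and height (world z) of can_yellow_centre between 0.0535 and 0.0655 m))); the robot touches nothing.
It fails at once if the steel cup is moved by more than 25 mm or tipped (distance of cup from where it was at the start of the episode above 0.025 m or angle between cup's own z axis and vertical above 0.3 rad).
It also fails if it takes over 93 s, if anything falls off the work surface, if the arm or the gripper's body presses on something with over 40 N, if the wrist force passes 120 N, or if a joint passes its speed limit or range.

ROBOT

A 6-joint arm with a two-finger parallel gripper is mounted at the origin on the work surface. World frame = base frame: x ahead of the robot, y to its left, z up, the work surface at z = 0. Lengths are in m, angles in degrees, forces in N, time in s.
With the tool pointing down it reaches from about 0.375 to 0.9 m from the base axis. Payload 3.1 kg.
Tool frame: the origin (TCP) lies between the finger pads; the fingertips stand 22 mm ahead of it and the grasp point (between the pads) lies 3 mm ahead of it (bot.tip_extent is the distance from the TCP to the fingertips, in m); y points along the fingers, z is the direction in which the jaws open and shut, and the axes are right-handed (so a half turn about y gives the same grasp; the last joint's range is limited). The gripper opens to 87 mm and grips with 3 to 60 N. Pads are 19 mm wide; open, the fingers measure 117 mm over their backs; the gripper's body (75 mm by 190 mm) begins 51 mm behind the grasp point.
Start: joints at [-76.117, 30.224, 82.088, -0, 67.689, -10.227], TCP at [0.255, -0.57, 0.245] pointing down, gripper open.
Joint ranges: [-176.69, 176.69], [-43.24, 126.21], [12.49, 139.97], [-82, 262], [0, 151.66], [-163.58, 163.58]. Speed limits (degrees/s): [159.86, 159.86, 180, 180, 180, 180].

INTERFACE

Orientations are given as a 3x3 rotation matrix whose columns are the frame's x, y, z axes.
In Python, from rig import bot, eyes, models gives the robot as it stands. The module is installed in compiled form; this text tells all that it offers.
- The arm moves only by the tool arm_command, never from a script. Its arguments are lists of equal length, an entry for each row: "translation": the shift along the tool's x, y, z each as a share of 0.08 m, from -1 to 1, a list of three; "rotation": the turn, a rotation vector about the tool's x, y, z each as a share of 60 degrees, from -1 to 1, a list of three; "grip": the closure, from -1 (fully open) to 1 (shut), so that 0 is half open. In form: {"translation": [[x, y, z], ...], "rotation": [[rx, ry, rz], ...], "grip": [grip, ...]}. A call has 1 to 5 rows; each row is the pose to reach, as a shift and turn from the pose commanded when the call began, along the tool's axes at that moment; what a row does not reach only later rows make up. A row lasts 1/10 s, in which the tool goes at most 50 mm and 8.59 degrees, less where a joint would pass 70% of its speed; a pose out of reach is approached as far as the arm can. A call with a number of a shift or a turn outside -1 to 1 is refused whole. A call with a gripper value outside its range is refused whole. The fingers move at their own pace and stop on an object; the grip force is fixed at half the most. Time passes only in rows, so rows that repeat a pose let the fingers close. It gives the time, the measured TCP pose, the force and the opening at its end, in the units of the state.
- bot.read_state(): the state, without advancing time (a new reading comes with each control period).
- eyes.capture(name): name is "scene" or "top" or "wrist"; returns a dict with "image" (400x640x3 uint8, blue, green, red), "mtx" (3x3 intrinsics, pixels), "dist_coeffs" ([k1, k2, p1, p2, k3] as OpenCV has them; the pictures are not rectified), "rvec" (rotation vector, rad) and "tvec" (3), from world to camera coordinates, as OpenCV has them; the wrist camera has in their place "hand_eye" (4x4, takes a point from camera to tool coordinates, whose origin is the TCP and whose axes are the tool frame's). Camera axes: x right, y down, z forward; pixel columns grow to the right and rows downward; lengths in m; the calibration is good to about 2 mm. A picture is of the moment at which its call begins: read the wrist's pose just before it. There is no depth.
- bot.hand_in(): hands the job in, once; it reports no verdict.
Trained networks look in the newest picture that a camera, given by its name, has taken for a name from the list of things; names that differ only in an ending like _2 or _b are one class to them, and where a whole thing is asked for, a point or a joint stands for the part that bears it (a point fixed in the world has none). Each returns a list of dicts, best first, with "conf" (0 to 1); they miss things now and then, are a little off and sometimes report something else, mostly with a low value. They report only what shows in the picture. A call takes as long as a camera call. They do not tell look-alikes from the thing itself.
- models.recognise(camera, thing): "extent" ([left, top, right, bottom] as shares, 0 to 1, of the picture: columns of its width, rows of its height, round what is visible of it).
- models.spot_point(camera, thing): "point" ([column, row] as shares, 0 to 1, of the picture: columns of its width, rows of its height: a listed point, or the origin of a listed thing).
The state is a dict: "time_s": time; "joint_positions": joint angles; "qvel": joint speeds; "tau": joint torques, N m; "position": TCP position; "tcp_rot": TCP orientation; "force": force on the tool from outside, world axes, zero at the start; "moment": the same for the moment, N m; "opening": opening from 0.0 (shut) to 1.0 (fully open).
Only numpy, scipy, OpenCV 4.12 (cv2) and the standard library are available. Lean on these libraries where they do the work, as an engineer would, in place of code of your own. Each camera call takes 0.05 s, during which the arm holds its last target. There are 200 camera calls.

## Working session

There is one attempt and no reset: what is moved stays moved. The work goes in short steps, Python scripts to look and compute and a tool call to move; the robot and the scene stay as the last step left them, time stands still between calls to the robot, and variables do not carry over. Pictures are saved under pics/ and viewed, about 12 in all and at most 16, crops included, and the job is handed in when it is done.

Besides the shell and the picture viewer there is one more tool, called after ">>>" as name(argument=value, ...) on one line, values as JSON. arm_command: Moves the arm, as the interface text tells. Shift numbers are shares of 0.08 m and turn numbers shares of 60 degrees, none past 1 either way. Its arguments: {"type":"object","properties":{"translation":{"type":"array"},"rotation":{"type":"array"},"grip":{"type":"array"}},"required":["translation","rotation","grip"]}

```bash
mkdir -p pics; ls; python3 - <<'E'
from rig import bot,eyes,models
import cv2,numpy as np
s=bot.read_state();print(s['time_s'],s['position'],s['tcp_rot'],s['opening'])
for n in('scene','top'):
    c=eyes.capture(n);cv2.imwrite(f'pics/{n}0.png',c['image'])
    print(n,c['mtx'],c['dist_coeffs'],c['rvec'],c['tvec'])
    for t in['can_green_centre','can_white_centre','can_red_centre','can_yellow_centre','pad_1','pad_2','pad_3','pad_4','crusher_foot','cup']:
        print(t,[(np.round(np.array(d['point'])*[640,400],1),round(d['conf'],2)) for d in models.spot_point(n,t)][:5])
E
```

```text
pics
0.0 [ 0.25513965 -0.56981967  0.24357664] [[-9.12786031e-01 -5.58635714e-04  4.08437694e-01]
 [-4.08437938e-01  2.06851422e-03 -9.12783749e-01]
 [-3.34945578e-04 -9.99997705e-01 -2.11627891e-03]] 1.0047994567749448
scene [[410.33188921   0.         313.87173068]
 [  0.         410.33188921 199.60145804]
 [  0.           0.           1.        ]] [-0.0748929  0.         0.         0.         0.       ] [ 0.79240579  2.68705659 -0.94389405] [ 0.43962394 -0.15214004  1.65440577]
can_green_centre [(array([380.6, 255.4]), 0.73), (array([364.7, 228.5]), 0.62)]
can_white_centre [(array([316.8, 178.5]), 0.62), (array([327.2, 155.4]), 0.61)]
can_red_centre [(array([289. , 162.7]), 0.85)]
can_yellow_centre [(array([259.8, 198.2]), 0.63)]
pad_1 [(array([279.1, 216.5]), 0.92), (array([261.7, 197.8]), 0.8), (array([297.9, 235.6]), 0.76), (array([317.4, 260.5]), 0.64)]
pad_2 [(array([279.1, 216.5]), 0.92), (array([261.7, 197.8]), 0.8), (array([297.9, 235.6]), 0.76), (array([317.4, 260.5]), 0.64)]
pad_3 [(array([279.1, 216.5]), 0.92), (array([261.7, 197.8]), 0.8), (array([297.9, 235.6]), 0.76)
[... 722 characters left out ...]
338.8, 168.3]), 0.39)]
can_yellow_centre [(array([315.6, 214.9]), 0.67)]
pad_1 [(array([368.7, 166.2]), 0.85), (array([308.9, 170.8]), 0.75), (array([282.4, 175.1]), 0.72), (array([339., 169.]), 0.57)]
pad_2 [(array([368.7, 166.2]), 0.85), (array([308.9, 170.8]), 0.75), (array([282.4, 175.1]), 0.72), (array([339., 169.]), 0.57)]
pad_3 [(array([368.7, 166.2]), 0.85), (array([308.9, 170.8]), 0.75), (array([282.4, 175.1]), 0.72), (array([339., 169.]), 0.57)]
pad_4 [(array([368.7, 166.2]), 0.85), (array([308.9, 170.8]), 0.75), (array([282.4, 175.1]), 0.72), (array([339., 169.]), 0.57)]
crusher_foot [(array([191.7, 178.8]), 0.68)]
cup [(array([206.3, 233.3]), 0.93), (array([351.2, 213.7]), 0.41)]
```

View pics/scene0.png

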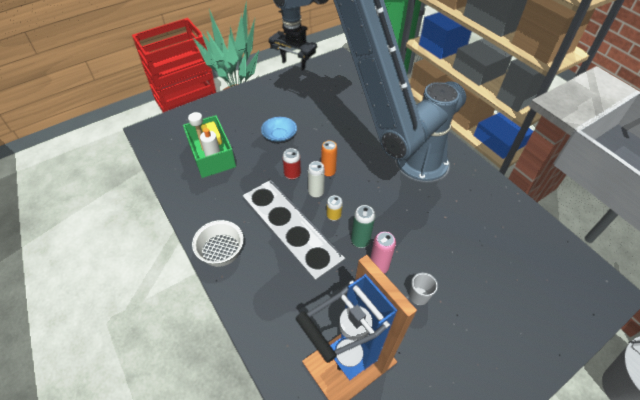

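```bash
python3 - <<'E'
import cv2
i=cv2.imread('pics/top0.png')[110:290,150:430];cv2.imwrite('pics/top0c.png',cv2.resize(i,None,fx=2.8,fy=2.8,interpolation=cv2.INTER_CUBIC))
E
```

```text
(no output)
```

View pics/top0c.png

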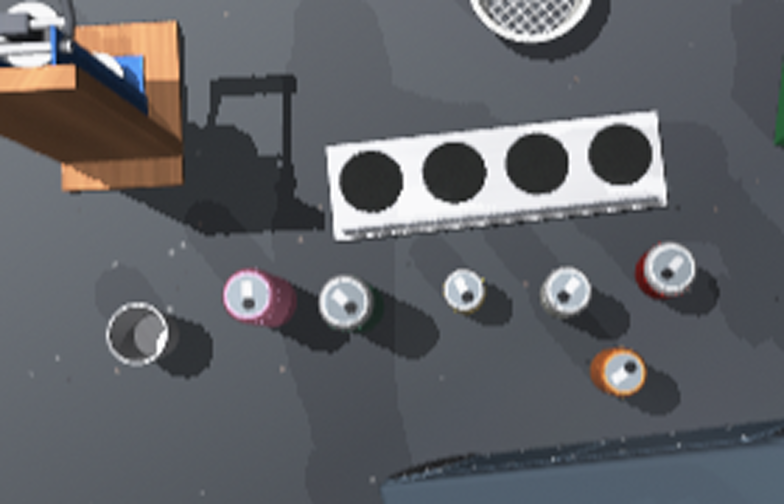

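The scene shows the crusher at +y, the left of the top view. Lookalikes: the green can is at scene pixel (363,226), with the pink one to reject at (383,251). The white can is at (316,178), with the orange one to reject at (329,157). Red is at (291,163) and yellow at (334,208). In the top crop the lids from left to right are cup, pink, green, yellow, white, red, with orange below.

```bash
cat > h.py <<'E'
import cv2,numpy as np
H=dict(green=.168,white=.145,red=.115,yellow=.089)
def back(c,uv,z):
    R=cv2.Rodrigues(np.array(c['rvec']))[0];t=np.array(c['tvec']).ravel()
    p=cv2.undistortPoints(np.array([[uv]],float),c['mtx'],np.array(c['dist_coeffs'],float))[0,0]
    o=-R.T@t;d=R.T@np.array([*p,1]);return (o+d*(z-o[2])/d[2]).round(4)
E
python3 - <<'E'
from h import *
from rig import eyes,bot
t=eyes.capture('top');s=eyes.capture('scene')
for n,uv in dict(green=(273.2,217.9),yellow=(315.7,213.6),white=(352.5,213.6),red=(389.3,205.7)).items(): print(n,back(t,uv,H[n]))
print('pink,orange,cup',back(t,(238.6,215),.168),back(t,(371.5,242.5),.145),back(t,(199,229),.085))
print('scene ctr',[back(s,u,H[n]/2) for n,u in dict(green=(364.7,228.5),white=(316.8,178.5),red=(289,162.7)).items()])
for nm,c,box in(('top',t,(150,110,430,290)),('scene',s,(240,180,345,275))):
    g=c['image'].max(2);x0,y0,x1,y1=box
    if nm=='top': y1=198;x0=268;x1=390
    m=(g[y0:y1,x0:x1]<50).astype(np.uint8)
    n,l,st,ce=cv2.connectedComponentsWithStats(m)
    for i in range(1,n):
        if st[i,4]>100: uv=ce[i]+[x0,y0];print(nm,st[i,4],uv.round(1),back(c,uv,.015))
E
```

```text
green [0.4384 0.1662 0.168 ]
yellow [0.4546 0.0275 0.089 ]
white [ 0.4495 -0.0966  0.145 ]
red [ 0.4761 -0.2249  0.115 ]
pink,orange,cup [0.4499 0.2803 0.168 ] [ 0.3523 -0.1575  0.145 ] [0.4079 0.4348 0.085 ]
scene ctr [array([0.4365, 0.1749, 0.084 ]), array([ 0.4433, -0.1037,  0.0725]), array([ 0.4813, -0.2408,  0.0575])]
top 331 [371.2 164.3] [ 0.6369 -0.1786  0.015 ]
top 341 [341.6 168.1] [ 0.625  -0.0691  0.015 ]
top 332 [312.2 170.8] [0.6167 0.0394 0.015 ]
top 343 [282.2 174.3] [0.6055 0.15   0.015 ]
```

Crusher is at +y, so pads 4, 3, 2 and 1 take green, white, red and yellow. First I'll square the tool up and move over yellow.

>>> arm_command(translation=[[-0.7, 0, -1], [-0.7, 0, -1], [-0.7, 0, -1], [-0.7, 0, -1], [-0.7, 0, -1]], rotation=[[0, -0.7148, 0], [0, -0.7148, 0], [0, -0.7148, 0], [0, -0.7148, 0], [0, -0.7148, 0]], grip=[-1, -1, -1, -1, -1])

```text
time_s: 1.7
position: [0.274, -0.4742, 0.2449]
tcp_rot: [[-0.384, 0.0, 0.923], [-0.923, -0.001, -0.384], [0.0, -1.0, 0.0]]
force: [-0.4, -0.6, 0.1]
opening: 0.997
```

>>> arm_command(translation=[[-1, 0, 0.5], [-1, 0, 0.5], [-1, 0, 0.5]], rotation=[[0, -0.3833, 0], [0, -0.3833, 0], [0, -0.3833, 0]], grip=[-1, -1, -1])

```text
time_s: 2.0
position: [0.3444, -0.4131, 0.2445]
tcp_rot: [[0.009, 0.001, 1.0], [-1.0, 0.002, 0.009], [-0.002, -1.0, 0.001]]
force: [0.1, -0.5, -0.2]
opening: 0.998
```

>>> arm_command(translation=[[-1, 0, 0.5], [-1, 0, 0.5]], rotation=[[0, 0, 0], [0, 0, 0]], grip=[-1, -1])

```text
time_s: 2.2
position: [0.3824, -0.3354, 0.2445]
tcp_rot: [[-0.001, 0.0, 1.0], [-1.0, 0.0, -0.001], [-0.0, -1.0, 0.0]]
force: [1.2, -0.7, 0.3]
opening: 1.004
```

>>> arm_command(translation=[[-1, 0, 0.5], [-1, 0, 0.5]], rotation=[[0, 0, 0], [0, 0, 0]], grip=[-1, -1])

```text
time_s: 2.4
position: [0.4224, -0.2544, 0.2447]
tcp_rot: [[-0.0, 0.0, 1.0], [-1.0, 0.0, -0.0], [-0.0, -1.0, 0.0]]
force: [-0.3, -0.9, 0.4]
opening: 0.994
```

>>> arm_command(translation=[[-1, 0, 0], [-1, 0, 0], [-1, 0, 0]], rotation=[[0, 0, 0], [0, 0, 0], [0, 0, 0]], grip=[-1, -1, -1])

```text
time_s: 2.7
position: [0.4206, -0.1723, 0.2444]
tcp_rot: [[0.005, -0.002, 1.0], [-1.0, 0.003, 0.005], [-0.003, -1.0, -0.002]]
force: [0.1, -1.0, 0.5]
opening: 0.996
```

```bash
cat >> h.py <<'E'
def wback(c,s,uv,z):
    T=np.eye(4);T[:3,:3]=s['tcp_rot'];T[:3,3]=s['position'];T=T@np.array(c['hand_eye'])
    p=cv2.undistortPoints(np.array([[uv]],float),c['mtx'],np.array(c['dist_coeffs'],float))[0,0]
    o=T[:3,3];d=T[:3,:3]@np.array([*p,1]);return (o+d*(z-o[2])/d[2]).round(4)
E
python3 - <<'E'
from h import *
from rig import *
s=bot.read_state();c=eyes.capture('wrist');cv2.imwrite('pics/w1.png',c['image']);print(np.round(c['hand_eye'],3),c['mtx'][0,0],s['position'])
for n in H:
    print(n,[(np.array(d['point'])*[640,400],round(d['conf'],2),wback(c,s,np.array(d['point'])*[640,400],H[n]/2)) for d in models.spot_point('wrist',f'can_{n}_centre')])
E
```

```text
[[-0.001  0.969  0.247 -0.067]
 [-0.001 -0.247  0.969 -0.14 ]
 [ 1.     0.     0.001 -0.   ]
 [ 0.     0.     0.     1.   ]] 276.2188578707679 [ 0.42061266 -0.17225255  0.24442709]
green []
white []
red [(array([362.624, 228.52 ]), 0.97, array([ 0.4759, -0.2218,  0.0575]))]
yellow [(array([355.52,   5.6 ]), 0.97, array([0.4592, 0.027 , 0.0445]))]
```

View pics/w1.png

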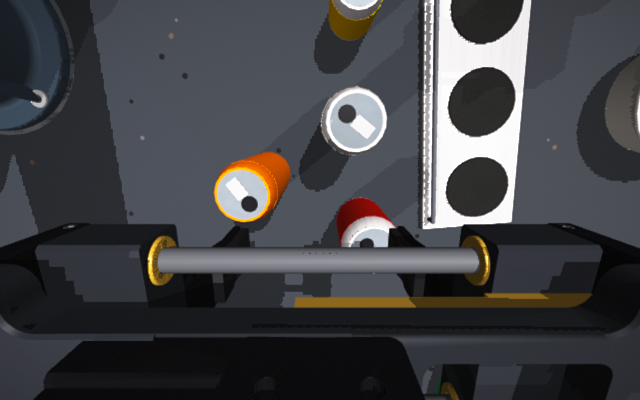

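The wrist view shows the white lid at (354,120), orange (not wanted) at (245,193), red under the fingers at (370,235), yellow at the top edge, and pads 1 and 2 at (477,186) and (481,102).

```bash
python3 - <<'E'
from h import *
from rig import *
s=bot.read_state();c=eyes.capture('wrist')
print('white',wback(c,s,(354,120),.145))
g=c['image'].max(2)[:225,430:530];n,l,st,ce=cv2.connectedComponentsWithStats((g<55).astype(np.uint8))
for i in range(1,n):
    if st[i,4]>1000:print(st[i],wback(c,s,ce[i]+[430,0],.015))
E
```

```text
white [ 0.4522 -0.1017  0.145 ]
[  19    0   70   36 1927] [0.6149 0.0222 0.015 ]
[  17   61   66   69 3501] [ 0.6252 -0.0663  0.015 ]
[  15  152   61   58 2764] [ 0.6351 -0.1754  0.015 ]
```

>>> arm_command(translation=[[-1, 0, 0.45], [-1, 0, 0.45]], rotation=[[0, 0, 0], [0, 0, 0]], grip=[-1, -1])

```text
time_s: 3.2
position: [0.4586, -0.0975, 0.2445]
tcp_rot: [[-0.005, 0.001, 1.0], [-1.0, 0.0, -0.005], [-0.0, -1.0, 0.001]]
force: [0.1, -0.6, -0.2]
opening: 1.001
```

>>> arm_command(translation=[[-1, 0, 0], [-1, 0, 0]], rotation=[[0, 0, 0], [0, 0, 0]], grip=[-1, -1])

```text
time_s: 3.4
position: [0.458, -0.0152, 0.2443]
tcp_rot: [[-0.001, -0.001, 1.0], [-1.0, 0.001, -0.001], [-0.001, -1.0, -0.001]]
force: [-0.6, 0.1, -0.9]
opening: 0.996
```

>>> arm_command(translation=[[-0.5, 0, 0], [-0.5, 0, 0], [-0.5, 0, 0]], rotation=[[0, 0, 0], [0, 0, 0], [0, 0, 0]], grip=[-1, -1, -1])

```text
time_s: 3.7
position: [0.4583, 0.0232, 0.2445]
tcp_rot: [[0.001, 0.0, 1.0], [-1.0, -0.001, 0.001], [0.001, -1.0, 0.0]]
force: [0.8, -1.1, -0.1]
opening: 0.999
```

```bash
python3 - <<'E'
from h import *
from rig import *
s=bot.read_state();c=eyes.capture('wrist');cv2.imwrite('pics/w2.png',c['image']);print(s['position'])
for n in H:
    print(n,[(np.array(d['point'])*[640,400],round(d['conf'],2),wback(c,s,np.array(d['point'])*[640,400],H[n]/2)) for d in models.spot_point('wrist',f'can_{n}_centre')])
g=c['image'].max(2)[:225,400:560];n,l,st,ce=cv2.connectedComponentsWithStats((g<55).astype(np.uint8))
for i in range(1,n):
    if st[i,4]>1000:print(st[i],wback(c,s,ce[i]+[400,0],.015))
E
```

```text
[0.45831726 0.02322268 0.24451893]
green []
white [(array([314.624, 282.   ]), 0.66, array([ 0.4539, -0.0931,  0.0725]))]
red []
yellow [(array([317.312, 182.4  ]), 0.61, array([0.4571, 0.0289, 0.0445]))]
[   4   45   67   71 3652] [0.6057 0.1526 0.015 ]
[   5  138   62   60 2856] [0.6155 0.0435 0.015 ]
```

View pics/w2.png

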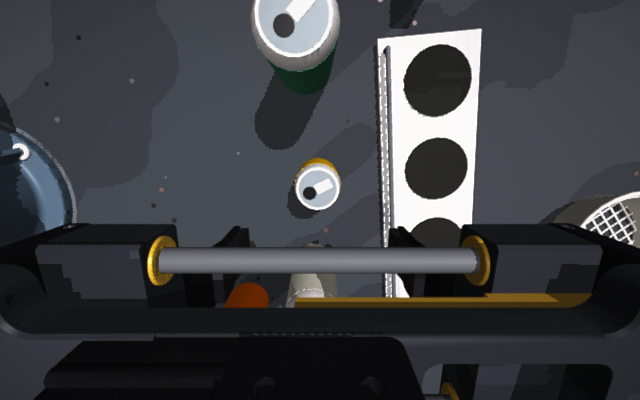

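Pads now read pad 4 (0.606,0.152) and pad 3 (0.616,0.0425), and yellow is at (0.457,0.028). Descending on yellow.

>>> arm_command(translation=[[-0.05, 1, -0.01], [-0.05, 1, -0.01]], rotation=[[0, 0, 0], [0, 0, 0]], grip=[-1, -1])

```text
time_s: 4.15
position: [0.4571, 0.0264, 0.1634]
tcp_rot: [[-0.002, 0.001, 1.0], [-1.0, -0.0, -0.002], [0.0, -1.0, 0.001]]
force: [-0.6, 0.6, -1.4]
opening: 0.996
```

>>> arm_command(translation=[[0, 1, 0], [0, 1, 0]], rotation=[[0, 0, 0], [0, 0, 0]], grip=[-1, -1])

```text
time_s: 4.35
position: [0.4564, 0.0266, 0.0823]
tcp_rot: [[-0.002, -0.002, 1.0], [-1.0, 0.0, -0.002], [-0.0, -1.0, -0.002]]
force: [-0.4, 0.7, -0.0]
opening: 0.997
```

>>> arm_command(translation=[[0, 0.28, 0], [0, 0.28, 0], [0, 0.28, 0]], rotation=[[0, 0, 0], [0, 0, 0], [0, 0, 0]], grip=[-1, -1, 1])

```text
time_s: 4.65
position: [0.4573, 0.0267, 0.0621]
tcp_rot: [[-0.001, -0.001, 1.0], [-1.0, 0.0, -0.001], [-0.0, -1.0, -0.001]]
force: [-0.1, 0.8, 1.0]
opening: 0.966
```

>>> arm_command(translation=[[0, 0, 0], [0, 0, 0], [0, 0, 0], [0, 0, 0], [0, 0, 0]], rotation=[[0, 0, 0], [0, 0, 0], [0, 0, 0], [0, 0, 0], [0, 0, 0]], grip=[1, 1, 1, 1, 1])

```text
time_s: 5.15
position: [0.4575, 0.0274, 0.0628]
tcp_rot: [[0.0, 0.001, 1.0], [-1.0, -0.0, 0.0], [0.0, -1.0, 0.001]]
force: [-0.5, -0.2, 5.8]
opening: 0.597
```

>>> arm_command(translation=[[0, -1, 0], [0, -1, 0]], rotation=[[0, 0, 0], [0, 0, 0]], grip=[1, 1])

```text
time_s: 5.35
position: [0.4568, 0.0276, 0.1423]
tcp_rot: [[-0.0, -0.003, 1.0], [-1.0, 0.001, -0.0], [-0.001, -1.0, -0.003]]
force: [1.1, 0.0, -1.0]
opening: 0.601
```

>>> arm_command(translation=[[0.55, 0, 1], [0.55, 0, 1]], rotation=[[0, 0, 0], [0, 0, 0]], grip=[1, 1])

```text
time_s: 5.55
position: [0.5387, -0.0169, 0.1439]
tcp_rot: [[0.001, 0.004, 1.0], [-1.0, -0.001, 0.001], [0.001, -1.0, 0.004]]
force: [1.3, -0.5, 0.3]
opening: 0.602
```

>>> arm_command(translation=[[1, 0, 1], [1, 0, 1], [1, 0, 1]], rotation=[[0, 0, 0], [0, 0, 0], [0, 0, 0]], grip=[1, 1, 1])

```text
time_s: 5.85
position: [0.6217, -0.101, 0.1427]
tcp_rot: [[-0.003, 0.007, 1.0], [-1.0, -0.003, -0.003], [0.003, -1.0, 0.007]]
force: [-0.4, 0.1, -0.2]
opening: 0.6
```

>>> arm_command(translation=[[1, 0, 0.24], [1, 0, 0.24], [1, 0, 0.24]], rotation=[[0, 0, 0], [0, 0, 0], [0, 0, 0]], grip=[1, 1, 1])

```text
time_s: 6.15
position: [0.6372, -0.181, 0.142]
tcp_rot: [[-0.004, 0.002, 1.0], [-1.0, -0.002, -0.004], [0.002, -1.0, 0.002]]
force: [0.2, 0.9, -0.9]
opening: 0.602
```

```bash
python3 - <<'E'
from h import *
from rig import *
s=bot.read_state();c=eyes.capture('wrist');cv2.imwrite('pics/w3.png',c['image']);print(s['position'],s['opening'])
g=c['image'].max(2)[:225,200:560];n,l,st,ce=cv2.connectedComponentsWithStats((g<55).astype(np.uint8))
for i in range(1,n):
    if st[i,4]>1000:print(st[i],wback(c,s,ce[i]+[200,0],.015))
E
```

```text
[ 0.63718464 -0.18101448  0.14200683] 0.6017287638470502
[ 250   10  110  178 7519] [ 0.7991 -0.1056  0.015 ]
[  60   27   92   99 7112] [ 0.6261 -0.0661  0.015 ]
[  76  156   83   59 2553] [ 0.6352 -0.1594  0.015 ]
```

View pics/w3.png

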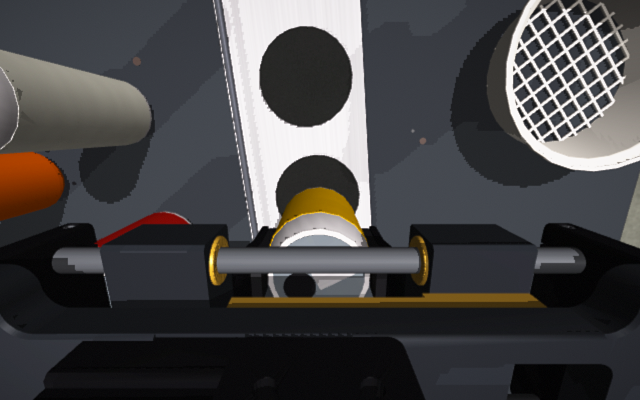

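Yellow is held upright over pad 1, with the pad's edges at columns 276–359 and the can centred near 318. Lowering.

>>> arm_command(translation=[[-0.05, 0.4, 0], [-0.05, 0.75, 0], [-0.05, 0.8, 0], [-0.05, 0.8, 0]], rotation=[[0, 0, 0], [0, 0, 0], [0, 0, 0], [0, 0, 0]], grip=[1, 1, 1, 1])

```text
time_s: 6.6
position: [0.6349, -0.1704, 0.0776]
tcp_rot: [[0.001, -0.003, 1.0], [-1.0, 0.002, 0.001], [-0.002, -1.0, -0.003]]
force: [-0.3, 0.1, 0.2]
opening: 0.599
```

>>> arm_command(translation=[[0, 0.01, 0], [0, 0.01, 0], [0, 0.01, 0], [0, 0.01, 0], [0, 0.01, 0]], rotation=[[0, 0, 0], [0, 0, 0], [0, 0, 0], [0, 0, 0], [0, 0, 0]], grip=[1, -1, -1, -1, -1])

```text
time_s: 7.1
position: [0.6363, -0.1726, 0.0775]
tcp_rot: [[-0.0, 0.0, 1.0], [-1.0, -0.0, -0.0], [0.0, -1.0, 0.0]]
force: [-0.2, -0.1, -0.5]
opening: 0.879
```

>>> arm_command(translation=[[0, -0.5, 0], [0, -1, 0], [0, -1, 0]], rotation=[[0, 0, 0], [0, 0, 0], [0, 0, 0]], grip=[-1, -1, -1])

```text
time_s: 7.4
position: [0.6401, -0.1743, 0.1636]
tcp_rot: [[-0.0, 0.011, 1.0], [-1.0, -0.005, -0.0], [0.005, -1.0, 0.011]]
force: [0.5, 0.3, 0.7]
opening: 0.993
```

>>> arm_command(translation=[[0, -0.9, 0], [0, -0.9, 0]], rotation=[[0, 0, 0], [0, 0, 0]], grip=[-1, -1])

```text
time_s: 7.6
position: [0.6373, -0.1731, 0.2321]
tcp_rot: [[-0.0, 0.003, 1.0], [-1.0, -0.001, -0.0], [0.001, -1.0, 0.003]]
force: [1.0, 0.5, 0.4]
opening: 1.0
```

>>> arm_command(translation=[[0.3, 0, -1], [0.3, 0, -1]], rotation=[[0, 0, 0], [0, 0, 0]], grip=[-1, -1])

```text
time_s: 7.8
position: [0.5547, -0.1967, 0.2298]
tcp_rot: [[0.001, -0.0, 1.0], [-1.0, -0.001, 0.001], [0.001, -1.0, -0.0]]
force: [-0.2, 0.0, -0.1]
opening: 0.997
```

>>> arm_command(translation=[[0.33, 0, -1], [0.33, 0, -1], [0.33, 0, -1]], rotation=[[0, 0, 0], [0, 0, 0], [0, 0, 0]], grip=[-1, -1, -1])

```text
time_s: 8.1
position: [0.4717, -0.2228, 0.2287]
tcp_rot: [[-0.004, -0.005, 1.0], [-1.0, 0.002, -0.004], [-0.002, -1.0, -0.005]]
force: [-0.1, 0.1, 0.0]
opening: 0.998
```

```bash
cat > look.py <<'E'
import sys
from h import *
from rig import *
s=bot.read_state();c=eyes.capture('wrist');cv2.imwrite(f'pics/{sys.argv[1]}.png',c['image']);print(s['time_s'],s['position'],s['opening'])
for n in H:
    print(n,[(np.array(d['point'])*[640,400],round(d['conf'],2),wback(c,s,np.array(d['point'])*[640,400],H[n]/2+float(sys.argv[2]))) for d in models.spot_point('wrist',f'can_{n}_centre')])
E
python3 look.py w4 0
```

```text
8.1 [ 0.47174238 -0.22283474  0.22868935] 0.9983466010419588
green []
white [(array([207.104, 135.88 ]), 0.84, array([ 0.3551, -0.1593,  0.0725]))]
red []
yellow [(array([472.704, 147.32 ]), 0.94, array([ 0.6486, -0.1733,  0.0445]))]
```

>>> arm_command(translation=[[0, 1, 0.02], [0, 1, 0.02]], rotation=[[0, 0, 0], [0, 0, 0]], grip=[-1, -1])

```text
time_s: 8.55
position: [0.4788, -0.2225, 0.1478]
tcp_rot: [[0.001, 0.001, 1.0], [-1.0, -0.0, 0.001], [0.0, -1.0, 0.001]]
force: [0.0, -0.0, -0.6]
opening: 0.997
```

>>> arm_command(translation=[[0, 0.77, 0.02], [0, 0.77, 0.02], [0, 0.77, 0.02], [0, 0.77, 0.02]], rotation=[[0, 0, 0], [0, 0, 0], [0, 0, 0], [0, 0, 0]], grip=[-1, -1, -1, 1])

```text
time_s: 8.95
position: [0.4807, -0.2233, 0.0888]
tcp_rot: [[0.001, 0.002, 1.0], [-1.0, -0.001, 0.001], [0.001, -1.0, 0.002]]
force: [-0.5, -0.4, 0.2]
opening: 0.964
```

>>> arm_command(translation=[[0, 0, 0], [0, 0, 0], [0, 0, 0], [0, 0, 0]], rotation=[[0, 0, 0], [0, 0, 0], [0, 0, 0], [0, 0, 0]], grip=[1, 1, 1, 1])

```text
time_s: 9.35
position: [0.4803, -0.2236, 0.0893]
tcp_rot: [[-0.0, 0.003, 1.0], [-1.0, -0.002, -0.0], [0.002, -1.0, 0.003]]
force: [-0.6, 0.1, 6.7]
opening: 0.749
```

>>> arm_command(translation=[[0, -1, 0], [0, -1, 0]], rotation=[[0, 0, 0], [0, 0, 0]], grip=[1, 1])

```text
time_s: 9.55
position: [0.4796, -0.2231, 0.1689]
tcp_rot: [[-0.0, -0.0, 1.0], [-1.0, 0.0, -0.0], [-0.0, -1.0, -0.0]]
force: [0.6, -0.8, 0.4]
opening: 0.753
```

>>> arm_command(translation=[[0, -0.5, 0], [-0.5, -0.5, 0.4], [-1, -0.5, 0.9], [-1, -0.5, 0.9]], rotation=[[0, 0, 0], [0, 0, 0], [0, 0, 0], [0, 0, 0]], grip=[1, 1, 1, 1])

```text
time_s: 9.95
position: [0.5544, -0.1399, 0.209]
tcp_rot: [[0.004, 0.004, 1.0], [-1.0, -0.0, 0.004], [0.0, -1.0, 0.004]]
force: [0.2, 0.2, -0.1]
opening: 0.754
```

>>> arm_command(translation=[[-0.96, 0, 0.92], [-0.96, 0, 0.92], [-0.96, 0, 0.92], [-0.96, 0, 0.92]], rotation=[[0, 0, 0], [0, 0, 0], [0, 0, 0], [0, 0, 0]], grip=[1, 1, 1, 1])

```text
time_s: 10.35
position: [0.6252, -0.0651, 0.2074]
tcp_rot: [[0.003, -0.001, 1.0], [-1.0, -0.0, 0.003], [0.0, -1.0, -0.001]]
force: [-1.3, -0.5, -0.8]
opening: 0.751
```

>>> arm_command(translation=[[0, 0.5, 0], [0, 0.85, 0], [0, 0.85, 0]], rotation=[[0, 0, 0], [0, 0, 0], [0, 0, 0]], grip=[1, 1, 1])

```text
time_s: 10.65
position: [0.6204, -0.0668, 0.1357]
tcp_rot: [[-0.002, -0.011, 1.0], [-1.0, 0.002, -0.002], [-0.002, -1.0, -0.011]]
force: [-0.3, 0.5, 0.2]
opening: 0.752
```

```bash
python3 look.py w5 0
```

```text
10.65 [ 0.62036567 -0.06681135  0.13573964] 0.7515591601328566
green []
white []
red []
yellow []
```

View pics/w5.png

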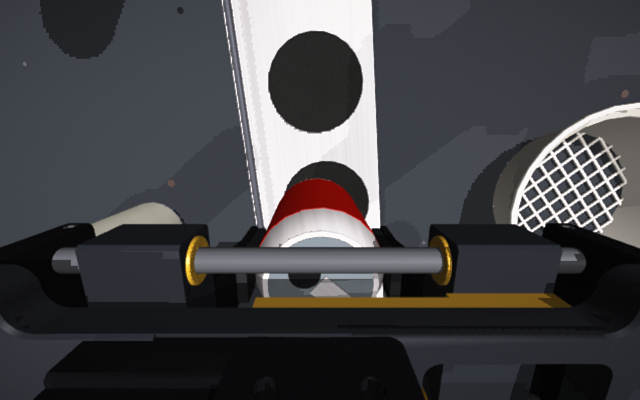

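>>> arm_command(translation=[[0, 0.3, 0], [0, 0.4, 0], [0, 0.4, 0]], rotation=[[0, 0, 0], [0, 0, 0], [0, 0, 0]], grip=[1, 1, 1])

```text
time_s: 11.2
position: [0.6244, -0.0661, 0.1074]
tcp_rot: [[-0.0, -0.002, 1.0], [-1.0, 0.0, -0.0], [-0.0, -1.0, -0.002]]
force: [0.4, 0.7, -0.1]
opening: 0.754
```

>>> arm_command(translation=[[0, 0.035, 0.02], [0, 0.045, 0.02], [0, 0.045, 0.02], [0, 0.045, 0.02], [0, 0.045, 0.02]], rotation=[[0, 0, 0], [0, 0, 0], [0, 0, 0], [0, 0, 0], [0, 0, 0]], grip=[1, 1, -1, -1, -1])

```text
time_s: 11.7
position: [0.6268, -0.0662, 0.1045]
tcp_rot: [[-0.0, 0.001, 1.0], [-1.0, -0.0, -0.0], [0.0, -1.0, 0.001]]
force: [-0.0, 0.2, -0.5]
opening: 0.933
```

>>> arm_command(translation=[[0, 0, 0], [0, -0.4, 0], [0, -1, 0], [0, -1, 0]], rotation=[[0, 0, 0], [0, 0, 0], [0, 0, 0], [0, 0, 0]], grip=[-1, -1, -1, -1])

```text
time_s: 12.1
position: [0.631, -0.0672, 0.1908]
tcp_rot: [[0.0, 0.013, 1.0], [-1.0, -0.004, 0.0], [0.004, -1.0, 0.013]]
force: [1.2, -0.2, 0.5]
opening: 0.999
```

>>> arm_command(translation=[[0, -0.8, 0], [0.1, -0.8, -0.5], [0.2, -0.8, -1], [0.2, -0.8, -1]], rotation=[[0, 0, 0], [0, 0, 0], [0, 0, 0], [0, 0, 0]], grip=[-1, -1, -1, -1])

```text
time_s: 12.5
position: [0.5404, -0.0813, 0.2476]
tcp_rot: [[-0.001, -0.007, 1.0], [-1.0, 0.002, -0.001], [-0.002, -1.0, -0.007]]
force: [0.1, 0.2, -0.4]
opening: 1.003
```

>>> arm_command(translation=[[0.23, 0, -1], [0.23, 0, -1], [0.23, 0, -1]], rotation=[[0, 0, 0], [0, 0, 0], [0, 0, 0]], grip=[-1, -1, -1])

```text
time_s: 12.8
position: [0.4623, -0.0999, 0.2474]
tcp_rot: [[-0.002, -0.005, 1.0], [-1.0, 0.002, -0.002], [-0.002, -1.0, -0.005]]
force: [0.1, 0.4, -0.5]
opening: 0.999
```

```bash
python3 look.py w6 0.015; python3 -c "
from rig import *;import cv2
cv2.imwrite('pics/top6.png',cv2.resize(eyes.capture('top')['image'][110:290,150:430],None,fx=2.8,fy=2.8))"
```

```text
12.8 [ 0.46234305 -0.09987536  0.24738248] 0.998536574311593
green []
white [(array([231.488, 241.8  ]), 0.87, array([ 0.3604, -0.1565,  0.0875]))]
red [(array([463.104, 159.   ]), 0.88, array([ 0.6248, -0.0626,  0.0725]))]
yellow [(array([455.616, 245.2  ]), 0.69, array([ 0.6358, -0.1725,  0.0595]))]
```

View pics/w6.png

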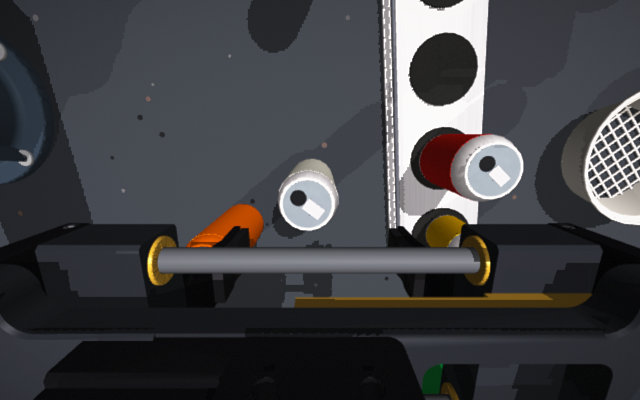

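Red and yellow stand on their pads. The white lid is at (309,202), and orange is at the lower left, clear of the fingers.

```bash
python3 - <<'E'
from h import *
from rig import *
s=bot.read_state();c=eyes.capture('wrist');print(s['position'],wback(c,s,(309,202),.145),wback(c,s,(488,168),.130))
g=c['image'].max(2)[:120,400:500];n,l,st,ce=cv2.connectedComponentsWithStats((g<55).astype(np.uint8))
for i in range(1,n):
    if st[i,4]>1000:print(st[i],wback(c,s,ce[i]+[400,0],.015))
E
```

```text
[ 0.4680257  -0.10067133  0.24815958] [ 0.4596 -0.0955  0.145 ] [ 0.6268 -0.0664  0.13  ]
[   4   33   67   71 3687] [0.6155 0.043  0.015 ]
```

>>> arm_command(translation=[[-0.03, 0.5, -0.18], [-0.03, 0.8, -0.18], [-0.03, 0.8, -0.18]], rotation=[[0, 0, 0], [0, 0, 0], [0, 0, 0]], grip=[-1, -1, -1])

```text
time_s: 13.45
position: [0.4506, -0.097, 0.1816]
tcp_rot: [[0.0, -0.006, 1.0], [-1.0, 0.003, 0.0], [-0.003, -1.0, -0.006]]
force: [0.2, 0.5, -0.2]
opening: 0.999
```

>>> arm_command(translation=[[0, 0.5, 0], [0, 0.83, 0], [0, 0.83, 0], [0, 0.83, 0]], rotation=[[0, 0, 0], [0, 0, 0], [0, 0, 0], [0, 0, 0]], grip=[-1, -1, -1, 1])

```text
time_s: 13.85
position: [0.4534, -0.0985, 0.1184]
tcp_rot: [[0.0, 0.001, 1.0], [-1.0, -0.0, 0.0], [0.0, -1.0, 0.001]]
force: [0.6, 0.8, 0.8]
opening: 0.967
```

>>> arm_command(translation=[[0, 0, 0], [0, 0, 0], [0, 0, 0], [0, 0, 0], [0, 0, 0]], rotation=[[0, 0, 0], [0, 0, 0], [0, 0, 0], [0, 0, 0], [0, 0, 0]], grip=[1, 1, 1, 1, 1])

```text
time_s: 14.35
position: [0.4528, -0.0984, 0.1186]
tcp_rot: [[-0.0, 0.002, 1.0], [-1.0, -0.001, -0.0], [0.001, -1.0, 0.002]]
force: [-0.9, 0.0, 6.2]
opening: 0.658
```

>>> arm_command(translation=[[0, -0.6, 0], [0, -1, 0], [0, -1, 0]], rotation=[[0, 0, 0], [0, 0, 0], [0, 0, 0]], grip=[1, 1, 1])

```text
time_s: 14.65
position: [0.4548, -0.0993, 0.2012]
tcp_rot: [[0.0, 0.008, 1.0], [-1.0, -0.004, 0.0], [0.004, -1.0, 0.008]]
force: [1.2, 0.0, -0.0]
opening: 0.656
```

>>> arm_command(translation=[[-0.5, -0.3, 0.3], [-1, -0.3, 0.5], [-1, -0.3, 1], [-1, -0.3, 1]], rotation=[[0, 0, 0], [0, 0, 0], [0, 0, 0], [0, 0, 0]], grip=[1, 1, 1, 1])

```text
time_s: 15.05
position: [0.537, -0.0176, 0.2217]
tcp_rot: [[0.003, 0.006, 1.0], [-1.0, -0.001, 0.003], [0.001, -1.0, 0.006]]
force: [0.3, -0.2, 0.2]
opening: 0.656
```

>>> arm_command(translation=[[-0.4, 0, 0.5], [-0.76, 0, 1], [-0.76, 0, 1], [-0.76, 0, 1]], rotation=[[0, 0, 0], [0, 0, 0], [0, 0, 0], [0, 0, 0]], grip=[1, 1, 1, 1])

```text
time_s: 15.45
position: [0.6115, 0.043, 0.2201]
tcp_rot: [[0.001, -0.003, 1.0], [-1.0, -0.0, 0.001], [0.0, -1.0, -0.003]]
force: [-0.6, -0.1, -0.2]
opening: 0.656
```

>>> arm_command(translation=[[0, 0.5, 0], [0, 0.7, 0], [0, 0.7, 0], [0, 0.7, 0]], rotation=[[0, 0, 0], [0, 0, 0], [0, 0, 0], [0, 0, 0]], grip=[1, 1, 1, 1])

```text
time_s: 15.85
position: [0.6112, 0.0418, 0.1656]
tcp_rot: [[-0.001, -0.002, 1.0], [-1.0, 0.0, -0.001], [-0.0, -1.0, -0.002]]
force: [0.4, -0.3, -0.6]
opening: 0.657
```

```bash
python3 look.py w7 0.03
```

```text
15.85 [0.61124622 0.04179071 0.16563116] 0.6566323627508884
green [(array([82.304, 51.6  ]), 0.96, array([0.4628, 0.1577, 0.114 ]))]
white []
red []
yellow []
```

View pics/w7.png

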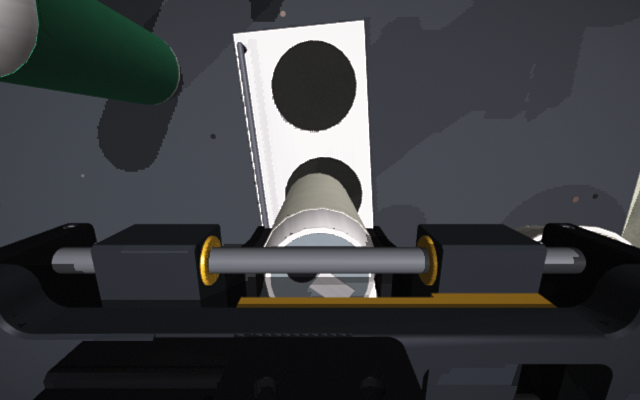

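White hangs over pad 3; its pad spans columns 287–361, so it needs about 4 mm in +x. Lowering.

>>> arm_command(translation=[[0, 0.25, 0.05], [0, 0.36, 0.05], [0, 0.36, 0.05], [0, 0.36, 0.05]], rotation=[[0, 0, 0], [0, 0, 0], [0, 0, 0], [0, 0, 0]], grip=[1, 1, 1, 1])

```text
time_s: 16.5
position: [0.6161, 0.0427, 0.1371]
tcp_rot: [[0.0, -0.0, 1.0], [-1.0, 0.0, 0.0], [-0.0, -1.0, -0.0]]
force: [1.0, -0.5, -0.5]
opening: 0.654
```

>>> arm_command(translation=[[0, 0.035, 0], [0, 0.045, 0], [0, 0.045, 0], [0, 0.045, 0], [0, 0.045, 0]], rotation=[[0, 0, 0], [0, 0, 0], [0, 0, 0], [0, 0, 0], [0, 0, 0]], grip=[1, 1, -1, -1, -1])

```text
time_s: 17.0
position: [0.6164, 0.0426, 0.1335]
tcp_rot: [[-0.0, 0.0, 1.0], [-1.0, -0.0, -0.0], [0.0, -1.0, 0.0]]
force: [0.3, -0.3, -0.3]
opening: 0.846
```

>>> arm_command(translation=[[0, 0, 0], [0, -0.4, 0], [0, -1, 0], [0, -1, 0]], rotation=[[0, 0, 0], [0, 0, 0], [0, 0, 0], [0, 0, 0]], grip=[-1, -1, -1, -1])

```text
time_s: 17.4
position: [0.6207, 0.0423, 0.2199]
tcp_rot: [[0.0, 0.014, 1.0], [-1.0, -0.001, 0.0], [0.001, -1.0, 0.014]]
force: [2.0, 0.3, 0.3]
opening: 0.993
```

>>> arm_command(translation=[[0, -0.5, -0.4], [0, -0.5, -1], [0, -0.5, -1]], rotation=[[0, 0, 0], [0, 0, 0], [0, 0, 0]], grip=[-1, -1, -1])

```text
time_s: 17.7
position: [0.5265, 0.044, 0.2515]
tcp_rot: [[0.001, -0.014, 1.0], [-1.0, 0.002, 0.001], [-0.002, -1.0, -0.014]]
force: [-0.4, 0.4, -0.6]
opening: 0.998
```

>>> arm_command(translation=[[-0.4, 0, -0.6], [-0.8, 0, -1], [-0.8, 0, -1], [-0.8, 0, -1]], rotation=[[0, 0, 0], [0, 0, 0], [0, 0, 0], [0, 0, 0]], grip=[-1, -1, -1, -1])

```text
time_s: 18.1
position: [0.4553, 0.1074, 0.2533]
tcp_rot: [[0.002, -0.0, 1.0], [-1.0, -0.0, 0.002], [0.0, -1.0, -0.0]]
force: [0.3, -1.4, -0.1]
opening: 1.005
```

>>> arm_command(translation=[[0, 0, -0.1], [0, 0, -0.1], [0, 0, -0.1]], rotation=[[0, 0, 0], [0, 0, 0], [0, 0, 0]], grip=[-1, -1, -1])

```text
time_s: 18.4
position: [0.4489, 0.106, 0.2533]
tcp_rot: [[-0.001, 0.0, 1.0], [-1.0, -0.0, -0.001], [0.0, -1.0, 0.0]]
force: [0.9, -0.5, -0.5]
opening: 1.004
```

```bash
python3 look.py w8 0
```

```text
18.4 [0.44893676 0.10602016 0.25325687] 1.0041860177187716
green []
white [(array([460.672, 240.48 ]), 0.96, array([0.6258, 0.042 , 0.0725]))]
red []
yellow [(array([445.632, 374.2  ]), 0.84, array([ 0.6461, -0.1912,  0.0445]))]
```

View pics/w8.png

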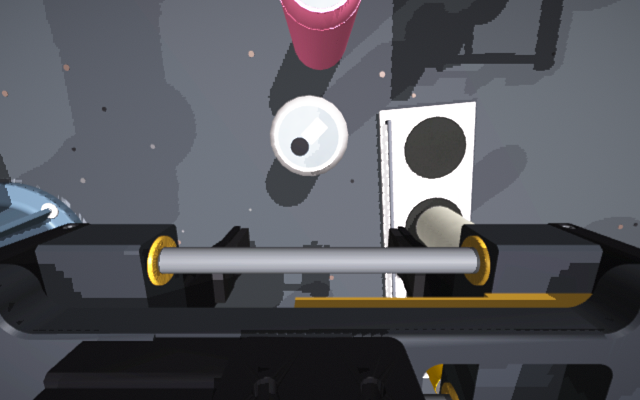

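The can below pink, with its lid at (310,136), is the green one, seen from straight above. White stands on pad 3.

```bash
python3 - <<'E'
from h import *
from rig import *
s=bot.read_state();c=eyes.capture('wrist');print(s['position'],wback(c,s,(310,136),.168))
g=c['image'].max(2)[:190,395:475];n,l,st,ce=cv2.connectedComponentsWithStats((g<55).astype(np.uint8))
for i in range(1,n):
    if st[i,4]>1000:print(st[i],wback(c,s,ce[i]+[395,0],.015))
E
```

```text
[0.44865381 0.10637255 0.25326327] [0.442  0.1701 0.168 ]
[   0    1   80   85 4183] [0.5922 0.2842 0.015 ]
```

>>> arm_command(translation=[[-0.5, 0, -0.1], [-0.79, 0, -0.1], [-0.79, 0.1, -0.1]], rotation=[[0, 0, 0], [0, 0, 0], [0, 0, 0]], grip=[-1, -1, -1])

```text
time_s: 19.0
position: [0.441, 0.1719, 0.246]
tcp_rot: [[0.003, 0.003, 1.0], [-1.0, 0.001, 0.003], [-0.001, -1.0, 0.003]]
force: [0.4, -0.4, -0.6]
opening: 0.994
```

>>> arm_command(translation=[[0, 0, 0], [0, 0.4, 0], [0, 0.7, 0], [0, 0.7, 0]], rotation=[[0, 0, 0], [0, 0, 0], [0, 0, 0], [0, 0, 0]], grip=[-1, -1, -1, -1])

```text
time_s: 19.4
position: [0.4381, 0.1685, 0.1869]
tcp_rot: [[-0.001, -0.007, 1.0], [-1.0, -0.001, -0.001], [0.001, -1.0, -0.007]]
force: [-0.8, -0.0, 0.3]
opening: 0.999
```

>>> arm_command(translation=[[0, 0.5, 0], [0, 0.6, 0], [0, 0.6, 0], [0, 0.6, 0], [0, 0.6, 0]], rotation=[[0, 0, 0], [0, 0, 0], [0, 0, 0], [0, 0, 0], [0, 0, 0]], grip=[-1, -1, -1, 1, 1])

```text
time_s: 19.9
position: [0.4414, 0.1699, 0.1428]
tcp_rot: [[-0.0, 0.003, 1.0], [-1.0, 0.0, -0.0], [-0.0, -1.0, 0.003]]
force: [-0.5, -1.3, -0.3]
opening: 0.893
```

>>> arm_command(translation=[[0, 0, 0], [0, 0, 0], [0, 0, 0], [0, 0, 0]], rotation=[[0, 0, 0], [0, 0, 0], [0, 0, 0], [0, 0, 0]], grip=[1, 1, 1, 1])

```text
time_s: 20.3
position: [0.4409, 0.17, 0.1424]
tcp_rot: [[0.0, 0.002, 1.0], [-1.0, 0.0, 0.0], [-0.0, -1.0, 0.002]]
force: [0.2, -0.7, 6.8]
opening: 0.752
```

>>> arm_command(translation=[[0, -0.5, 0], [0, -0.8, 0], [0, -0.8, 0]], rotation=[[0, 0, 0], [0, 0, 0], [0, 0, 0]], grip=[1, 1, 1])

```text
time_s: 20.6
position: [0.4424, 0.1703, 0.2083]
tcp_rot: [[0.0, 0.007, 1.0], [-1.0, 0.001, 0.0], [-0.001, -1.0, 0.007]]
force: [0.5, 1.1, -0.2]
opening: 0.758
```

>>> arm_command(translation=[[0, 0, 0.5], [0.1, 0, 1], [0.1, 0, 1]], rotation=[[0, 0, 0], [0, 0, 0], [0, 0, 0]], grip=[1, 1, 1])

```text
time_s: 20.9
position: [0.5261, 0.161, 0.2051]
tcp_rot: [[-0.002, 0.007, 1.0], [-1.0, 0.0, -0.002], [-0.0, -1.0, 0.007]]
force: [0.7, -0.4, -0.0]
opening: 0.753
```

>>> arm_command(translation=[[0.1, 0, 0.5], [0.12, 0, 1], [0.12, 0, 1.0], [0.12, 0, 1]], rotation=[[0, 0, 0], [0, 0, 0], [0, 0, 0], [0, 0, 0]], grip=[1, 1, 1, 1])

```text
time_s: 21.3
position: [0.5993, 0.152, 0.2037]
tcp_rot: [[-0.001, -0.004, 1.0], [-1.0, -0.0, -0.001], [0.0, -1.0, -0.004]]
force: [-0.0, -0.1, -0.2]
opening: 0.747
```

>>> arm_command(translation=[[0, 0.2, 0.06], [0, 0.4, 0.06], [0, 0.4, 0.06], [0, 0.4, 0.06], [0, 0.4, 0.06]], rotation=[[0, 0, 0], [0, 0, 0], [0, 0, 0], [0, 0, 0], [0, 0, 0]], grip=[1, 1, 1, 1, 1])

```text
time_s: 21.8
position: [0.6049, 0.1524, 0.1737]
tcp_rot: [[0.0, 0.0, 1.0], [-1.0, 0.0, 0.0], [-0.0, -1.0, 0.0]]
force: [0.3, -0.5, -0.9]
opening: 0.751
```

```bash
python3 look.py w9 0.03
```

```text
21.8 [0.60492937 0.15243314 0.17366805] 0.7508372076405698
green [(array([116.288,  44.4  ]), 0.69, array([0.4734, 0.2743, 0.114 ]))]
white []
red []
yellow []
```

View pics/w9.png

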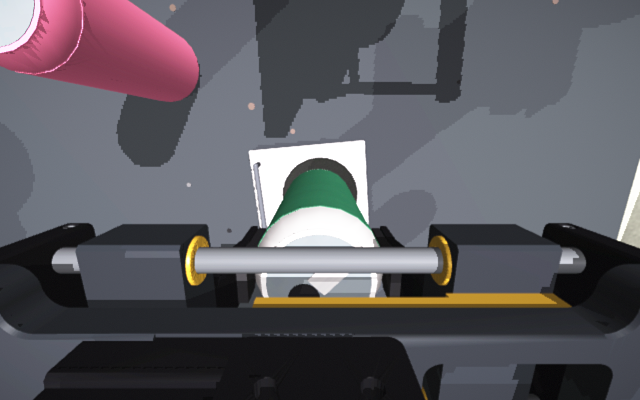

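Green is held over pad 4 and centred on it. Pink is untouched at the upper left. Lowering, releasing and retreating.

>>> arm_command(translation=[[0, 0.1, 0.01], [0, 0.18, 0.01], [0, 0.2, 0.01], [0, 0.2, 0.01], [0, 0.2, 0.01]], rotation=[[0, 0, 0], [0, 0, 0], [0, 0, 0], [0, 0, 0], [0, 0, 0]], grip=[1, 1, 1, 1, -1])

```text
time_s: 22.55
position: [0.6058, 0.1522, 0.1571]
tcp_rot: [[-0.0, -0.0, 1.0], [-1.0, -0.0, -0.0], [0.0, -1.0, -0.0]]
force: [0.7, 0.0, -0.9]
opening: 0.79
```

>>> arm_command(translation=[[0, 0, 0], [0, 0, 0], [0, 0, 0], [0, -0.4, 0], [0, -1, 0]], rotation=[[0, 0, 0], [0, 0, 0], [0, 0, 0], [0, 0, 0], [0, 0, 0]], grip=[-1, -1, -1, -1, -1])

```text
time_s: 23.05
position: [0.6036, 0.152, 0.2346]
tcp_rot: [[-0.0, -0.009, 1.0], [-1.0, -0.001, -0.0], [0.001, -1.0, -0.009]]
force: [1.5, 0.1, 0.1]
opening: 0.994
```

>>> arm_command(translation=[[0, -0.6, 0], [0, -0.6, -1], [0, -0.6, -1], [0, -0.6, -1]], rotation=[[0, 0, 0], [0, 0, 0], [0, 0, 0], [0, 0, 0]], grip=[-1, -1, -1, -1])

```text
time_s: 23.45
position: [0.521, 0.1526, 0.2855]
tcp_rot: [[0.001, -0.005, 1.0], [-1.0, -0.0, 0.001], [0.0, -1.0, -0.005]]
force: [-0.0, -0.7, 0.0]
opening: 1.0
```

>>> arm_command(translation=[[1, 0, -1], [1, 0, -1], [1, 0, -1]], rotation=[[0, 0, 0], [0, 0, 0], [0, 0, 0]], grip=[-1, -1, -1])

```text
time_s: 23.75
position: [0.4424, 0.0706, 0.2847]
tcp_rot: [[-0.002, -0.004, 1.0], [-1.0, -0.001, -0.002], [0.001, -1.0, -0.004]]
force: [1.0, 0.4, -0.4]
opening: 0.998
```

```bash
python3 look.py w10 0.015; python3 - <<'E'
from h import *
from rig import *
for n in('top','scene'):
    c=eyes.capture(n)
    if n=='top': cv2.imwrite('pics/top10.png',cv2.resize(c['image'][110:290,150:430],None,fx=2.8,fy=2.8))
    for k in H: print(n,k,[(round(d['conf'],2),back(c,np.array(d['point'])*[640,400],H[k]/2+.015)) for d in models.spot_point(n,f'can_{k}_centre')])
E
```

```text
23.75 [0.44244022 0.07061404 0.28473654] 0.9984297876529262
green [(array([461.504, 123.92 ]), 0.71, array([0.6039, 0.1459, 0.099 ]))]
white [(array([457.216, 203.28 ]), 0.83, array([0.6164, 0.0501, 0.0875]))]
red []
yellow [(array([460.672, 124.28 ]), 0.44, array([0.6224, 0.1465, 0.0595]))]
top green [(0.97, array([0.4492, 0.2761, 0.099 ])), (0.56, array([0.6154, 0.1494, 0.099 ]))]
top white [(0.69, array([ 0.358 , -0.1631,  0.0875])), (0.54, array([0.6161, 0.0462, 0.0875]))]
top red [(0.67, array([ 0.6122, -0.0754,  0.0725]))]
top yellow [(0.62, array([ 0.634 , -0.1649,  0.0595])), (0.22, array([0.6125, 0.0483, 0.0595]))]
scene green [(0.75, array([0.6023, 0.1506, 0.099 ])), (0.61, array([0.456 , 0.2855, 0.099 ]))]
scene white [(0.73, array([ 0.3552, -0.164 ,  0.0875])), (0.7, array([0.6174, 0.0385, 0.0875]))]
scene red [(0.93, array([ 0.6197, -0.0818,  0.0725]))]
scene yellow [(0.75, array([ 0.6259, -0.1732,  0.0595])), (0.4, array([ 0.6578, -0.1474,  0.0595]))]
```

View pics/top10.png

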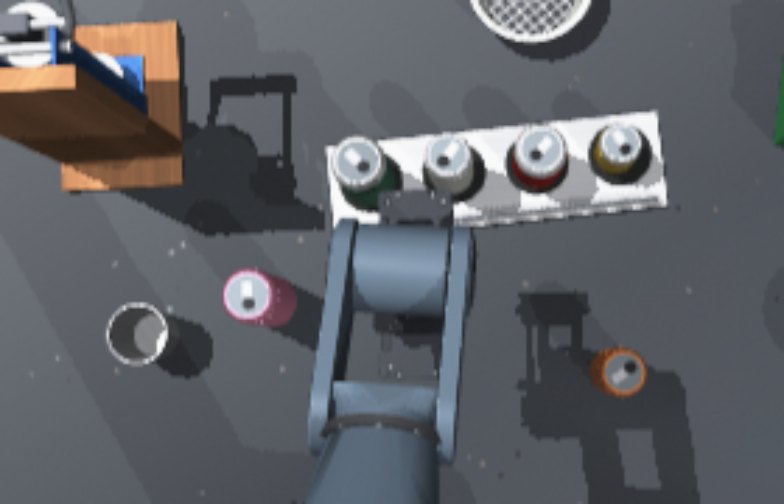

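All four stand on their pads, with lids in the crop at green (358,164), white (449,161), red (539,155) and yellow (623,149). Converting the lids to positions.

```bash
python3 - <<'E'
from h import *
from rig import *
c=eyes.capture('top')
P=dict(green=(.6057,.1515),white=(.616,.042),red=(.626,-.0675),yellow=(.636,-.177))
hsv=cv2.cvtColor(c['image'],cv2.COLOR_BGR2HSV)
for k,u in dict(green=(358,164),white=(449,161),red=(539,155),yellow=(623,149)).items():
    p=back(c,(u[0]/2.8+150,u[1]/2.8+110),H[k]+.015);print(k,p,((p[:2]-P[k])*1000).round(1))
print('cup',back(c,(137/2.8+150,333/2.8+110),.085))
i=c['image'];cv2.imwrite('pics/f.png',cv2.resize(i[145:190,262:392],None,fx=6,fy=6,interpolation=cv2.INTER_CUBIC))
E
```

```text
green [0.5998 0.148  0.183 ] [-5.9 -3.5]
white [0.6053 0.0417 0.16  ] [-10.7  -0.3]
red [ 0.6157 -0.0672  0.13  ] [-10.3   0.3]
yellow [ 0.6257 -0.1728  0.104 ] [-10.3   4.2]
cup [0.4082 0.435  0.085 ]
```

View pics/f.png

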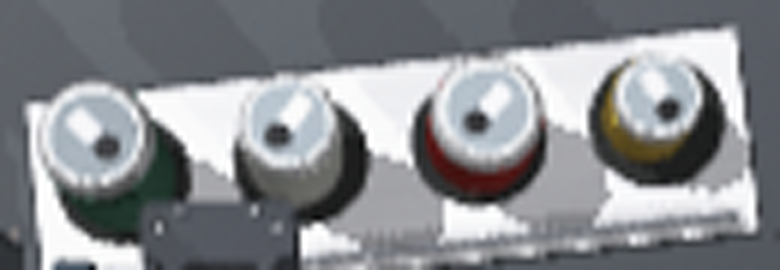

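The top-view lids read about 10 mm short in x, but my pixel picks in the coarse crop were rough. Picks from the finer crop give about 2–8 mm. I'll settle it with a steady wrist view from above the row.

>>> arm_command(translation=[[0.5, -0.8, 0], [1, -0.8, 0.5], [1, -0.8, 0.5]], rotation=[[0, 0, 0], [0, 0, 0], [0, 0, 0]], grip=[-1, -1, -1])

```text
time_s: 24.85
position: [0.489, -0.0105, 0.3521]
tcp_rot: [[-0.002, 0.007, 1.0], [-1.0, -0.003, -0.001], [0.003, -1.0, 0.007]]
force: [-0.0, 0.1, -1.1]
opening: 1.002
```

>>> arm_command(translation=[[0.8, -0.5, 1], [0.8, -0.5, 1], [0.8, -0.5, 1], [0.8, -0.5, 1]], rotation=[[0, 0, 0], [0, 0, 0], [0, 0, 0], [0, 0, 0]], grip=[-1, -1, -1, -1])

```text
time_s: 25.25
position: [0.567, -0.073, 0.3894]
tcp_rot: [[-0.002, 0.001, 1.0], [-1.0, -0.0, -0.002], [0.0, -1.0, 0.001]]
force: [0.2, 1.5, 0.0]
opening: 0.996
```

>>> arm_command(translation=[[0.5, 0, 0.5], [0.5, 0, 0.5], [0.5, 0, 0.5], [0.5, 0, 0.5], [0.5, 0, 0.5]], rotation=[[0, 0, 0], [0, 0, 0], [0, 0, 0], [0, 0, 0], [0, 0, 0]], grip=[-1, -1, -1, -1, -1])

```text
time_s: 25.75
position: [0.6047, -0.1103, 0.3895]
tcp_rot: [[0.001, -0.001, 1.0], [-1.0, 0.001, 0.001], [-0.001, -1.0, -0.001]]
force: [-0.5, 0.2, -0.5]
opening: 0.999
```

>>> arm_command(translation=[[0, 0, 0], [0, 0, 0], [0, 0, 0], [0, 0, 0], [0, 0, 0]], rotation=[[0, 0, 0], [0, 0, 0], [0, 0, 0], [0, 0, 0], [0, 0, 0]], grip=[-1, -1, -1, -1, -1])

```text
time_s: 26.25
position: [0.6058, -0.1117, 0.3894]
tcp_rot: [[-0.0, -0.0, 1.0], [-1.0, 0.0, -0.0], [-0.0, -1.0, -0.0]]
force: [0.7, 0.1, 0.3]
opening: 0.998
```

```bash
python3 look.py w11 0.015
```

```text
26.25 [ 0.60583128 -0.11172134  0.38936401] 0.998050132612795
green [(array([337.024, 207.52 ]), 0.64, array([ 0.6361, -0.1633,  0.099 ]))]
white [(array([324.928,  66.92 ]), 0.62, array([0.6155, 0.0475, 0.0875]))]
red []
yellow [(array([335.68, 207.6 ]), 0.77, array([ 0.6366, -0.1743,  0.0595]))]
```

View pics/w11.png

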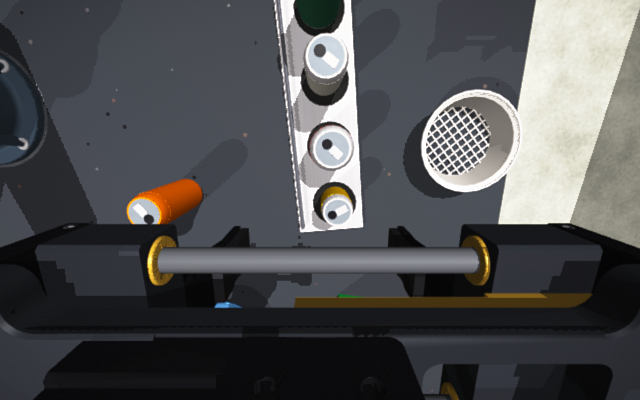

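The steady wrist view shows lids at white (326,57), red (331,147) and yellow (337,210), with green's lid above the frame and its sleeve showing at the top edge.

```bash
python3 - <<'E'
from h import *
from rig import *
s=bot.read_state();c=eyes.capture('wrist')
P=dict(white=(.616,.042),red=(.626,-.0675),yellow=(.636,-.177))
for k,u in dict(white=(326,57),red=(331,147),yellow=(337,210)).items():
    p=wback(c,s,u,H[k]+.015);print(k,p,((p[:2]-P[k])*1000).round(1))
t=eyes.capture('top');p=back(t,(278.2,168),.183);print('green top',p,((p[:2]-(.6057,.1515))*1000).round(1))
E
```

```text
white [0.6152 0.0433 0.16  ] [-0.8  1.3]
red [ 0.6239 -0.0658  0.13  ] [-2.1  1.7]
yellow [ 0.6358 -0.1661  0.104 ] [-0.2 10.9]
green top [0.6016 0.1469 0.183 ] [-4.1 -4.6]
```

Yellow reads 11 mm off in this view and about 4 mm in the others, so I'll zoom in and compare it with its own pad's edge.

```bash
python3 - <<'E'
from h import *
from rig import *
s=bot.read_state();c=eyes.capture('wrist');i=c['image'].copy()
def proj(P):
    T=np.eye(4);T[:3,:3]=s['tcp_rot'];T[:3,3]=s['position'];T=np.linalg.inv(T@np.array(c['hand_eye']))
    return cv2.projectPoints(np.array(P,float),cv2.Rodrigues(T[:3,:3])[0],T[:3,3],c['mtx'],np.array(c['dist_coeffs'],float))[0][:,0]
x0,y0=280,110;z=6
o=cv2.resize(i[y0:y0+100+20,x0:x0+100],None,fx=z,fy=z,interpolation=cv2.INTER_CUBIC)[:600]
o=cv2.resize(i[165:240,285:385],None,fx=z,fy=z,interpolation=cv2.INTER_CUBIC)
a=np.linspace(0,6.28,90)
for ctr,r,h,col in(((.636,-.177),.042,.015,(0,0,255)),((.636,-.172),.0235,.104,(0,255,0))):
    p=proj([(ctr[0]+r*np.cos(t),ctr[1]+r*np.sin(t),h) for t in a])
    cv2.polylines(o,[(((p-[285,165])+.5)*z).astype(np.int32)],True,col,1)
cv2.imwrite('pics/z.png',o)
E
```

```text
(no output)
```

View pics/z.png

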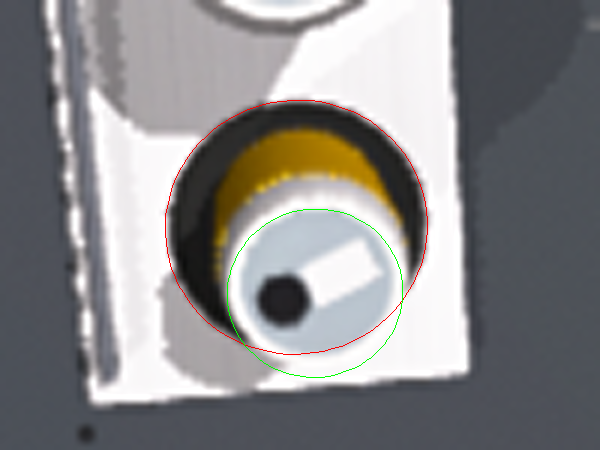

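The pad-1 outline fits well. Yellow sits about 7–9 mm along the row from its centre, inside the 15 mm allowed, so I'll leave it and hand in.

```bash
python3 -c "
from rig import *
print(bot.hand_in())"
```

```text
the job is handed in; nothing more can be done
None
```

The job is handed in. Green, white, red and yellow stand upright on pads 4, 3, 2 and 1, with green nearest the crusher, which is at the +y end. The last state reading was at 26.25 s. The hand-in reports no verdict.

| Can | Last estimate of offset from pad centre | Measured from |
|---|---|---|
| White | about 2 mm | wrist camera |
| Red | about 3 mm | wrist camera |
| Green | about 6 mm | top camera only; its lid was out of the last wrist view |
| Yellow | about 7–9 mm | wrist zoom against the pad outline |

- **Disagreements:** Lid readings picked from the coarse top-camera crop put white, red and yellow about 10 mm short in x. The finer crop and the steady wrist view did not bear that out. Yellow's own readings ran from about 4 to 11 mm. I left it because even the highest is within the 15 mm allowed.
- **Not touched:** The cup read the same position before and after, to within 1 mm. I did not handle the pink or orange cans. The gripper ended open and well clear above the row.

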